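# Take the coating roller out of the bench coater for washing

## Task

Flip the bench coater's cam lever fully open while the upper, grey roller still rests in its slots. Then take hold of the roller, lift it off its rest, draw it forward along the slots and lower it out through their open lower ends, and set it gently in the washing cradle with both axle ends in the V notches. Leave the lever open, never drop the roller or let it down onto the coater's tray or the bench, and leave the other things on the bench where they are.

Things in the scene. Friction and masses are not known exactly. Their poses are not given: they have to be found in the camera images.
- machine: Fixed bench roll coater. Origin on the bench under its middle; x from its front to its back, y along the roller, z up; turned about z. Two upright side plates, 10 mm thick, inner faces at y -72 and +72 mm, tops at z 200 mm, alike slotted. Between them, besides the loose roller, only low things: steel tray (top z 14 mm) and a fixed steel drive roller, 50 mm thick, axis x 55, z 85 mm.
- lever (a joint): Cam lever on the outside of the coater's +y plate. 0 = closed: its cam arm blocks the axle in the slot, the handle leans back, 0.55 rad above level. Grows as the handle swings up and forward (machine -x) to the stop at 1.35 = fully open: handle just past upright, cam arm up; the axle passes it from 1.15. Starts at 0 to 0.12. Stiff (2 to 3 N at the handle), stays where it is left.
- lever_grip (a point): Middle of the lever's handle: round pale bar 15 mm thick, parallel to the roller, running 50 mm outward (machine y 101 to 151 mm) from a flat steel arm; the point is at machine y 128 mm, 100 mm from the lever's axis. Closed at about x 18, z 199, fully open at about x -99, z 242 mm (top 250 mm above the bench). Its axes turn with the lever.
- lever_pivot (a point): Point on the lever's turning axis (parallel to the roller), beside the handle's middle: x -67, y 128, z 147 mm of the machine frame. The handle bar moves about it on a circle of 100 mm radius.
- roller_center (a point): Centre of the loose grey coating roller: a cylinder 44 mm in diameter and 136 mm long, with steel axle ends 14 mm in diameter standing out 30 mm at each end (196 mm over all); about 0.3 to 0.6 kg, both ends alike. y axis along the axle; x and z turn with the roller as it rolls. It has about 4 mm of endways play between the coater's plates.
- cradle_seat (a point): Where the roller's centre lies when seated in the fixed white washing cradle: 60 mm above the bench, midway between two V notches (90 degrees, open upward, 48 mm wide, tips 77 mm above the bench) in end uprights 10 mm thick with inner faces at y -78 and +78 mm. y runs from notch to notch, z up; the roller may go in either way round. Between the uprights only a base plate, 10 mm high.
- roller: The same roller: origin at its centre, y along its axle.
- jar: Bystander: small white jar with blue cap, 40 mm across, 60 mm tall, between the coater and the cradle; origin at its underside.
- spatula: Bystander: spatula 180 mm long lying flat between coater and cradle, blade towards the robot; origin under its middle.
- flask: Bystander: white bottle with red cap, 60 mm across, 120 mm tall, at the right; origin at its underside.
- can: Bystander: plain metal can, 70 mm across, 100 mm tall, at the left; origin at its underside.
- pocket (a point): Where the roller's centre lies at the start: both axle ends rest in shallow pockets at the back of the slots (x 15, y 0, z 147 mm of the machine frame, axes as the machine's). Pocket: x 5 to 25 mm, floor z 140 mm; the axle must be lifted more than 5 mm to leave it.
- slot_bend (a point): Centre of the bend of the slots (x -40, y 0, z 158 mm of the machine frame, axes as the machine's): from the pocket a level run (floor z 145, ceiling z 171 mm) leads forward to here, and from here a leg 28 mm wide (x -54 to -26 mm) goes straight down. Free room for the 14 mm axle: 6 mm up and down in the run, 7 mm fore and aft in the leg.
- slot_mouth (a point): Open lower end of the slots (x -40, y 0, z 115 mm of the machine frame). With its axle centre below z 105 mm the roller is out and can come forward under the front lips of the plates (x -78 to -54 mm, lower edge z 125 mm); it may rise again once ahead of x -130 mm, clear of the open lever too.
There are look-alikes about, which are no part of the job. Leave any pink look-alike of the part that bears cradle_seat alone.

How it is judged:
On the way, in this order (a step that is already met when the one before it is completed fails the run):
1. the cam lever is flipped open while the roller still rests in its pocket (value of joint lever above 1.15 rad and distance between roller_center and pocket below 0.012 m), for 0.2 s.
2. the roller is lowered out through the slots' open lower ends, below the front lip (value of joint lever above 1.15 rad and z of roller_center in the frame of machine between 0.05 and 0.11 m and x of roller_center in the frame of machine between -0.062 and -0.018 m and y of roller_center in the frame of machine between -0.02 and 0.02 m and angle between the y axis of roller and the y axis of machine, either way round below 0.15 rad), for 0.05 s.
At the end, for the whole second after the job is handed in: The lever is still open (above 1.15 rad) and the roller lies still in the cradle with both axle ends in the V notches: its centre within 7 mm of the seat across, 14 mm along and 6 mm in height, its axle within 0.08 rad of the cradle's line (value of joint lever above 1.15 rad and x of roller_center in the frame of cradle_seat between -0.007 and 0.007 m and y of roller_center in the frame of cradle_seat between -0.014 and 0.014 m and z of roller_center in the frame of cradle_seat between -0.006 and 0.006 m and angle between the y axis of roller and the y axis of cradle_seat, either way round below 0.08 rad and linear speed of roller below 0.02 m/s); the robot touches nothing.
It fails at once if the roller is dropped or let down onto the coater's tray or the bench (its centre comes below 48 mm) (height (world z) of roller_center below 0.048 m).
It fails at once if the roller is dropped or banged into the cradle (faster than 0.5 m/s close to its seat) (linear speed of roller above 0.5 m/s and distance between roller_center and cradle_seat below 0.045 m).
It fails at once if a bystander is moved by more than 30 mm (distance of any of jar, spatula, flask, can from where it was at the start of the episode above 0.03 m).
It fails at once if a standing bystander is tipped over (angle between any of jar, flask, can's own z axis and vertical above 0.5 rad).
It also fails if it takes over 61 s, if anything falls off the work surface, if the arm or the gripper's body presses on something with over 40 N, if the wrist force passes 120 N, or if a joint passes its speed limit or range.

## Robot

A 6-joint arm with a two-finger parallel gripper is mounted at the origin on the work surface. World frame = base frame: x ahead of the robot, y to its left, z up, the work surface at z = 0. Lengths are in m, angles in rad, forces in N, time in s.
With the tool pointing down it reaches from about 0.35 to 0.775 m from the base axis. Payload 7.3 kg.
Tool frame: the origin (TCP) lies between the finger pads; the fingertips stand robot.tcp_to_tips ahead of it and the grasp point (between the pads) lies 2 mm behind it (robot.tcp_to_tips is the distance from the TCP to the fingertips, in m); y points along the fingers, x is the direction in which the jaws open and shut, and the axes are right-handed (so a half turn about y gives the same grasp; the last joint's range is limited). The gripper opens to 92 mm and grips with 3 to 60 N. Pads are 19 mm wide; open, the fingers measure 130 mm over their backs; the gripper's body (75 mm by 190 mm) begins 47 mm behind the grasp point.
Start: joints at [1.099, 0.342, 1.524, -0, 1.275, -0.146], TCP at [0.168, 0.497, 0.244] pointing down, gripper open.
Joint ranges: [-2.53, 2.53], [-0.77, 2.02], [0.04, 2.7], [-1, 4.14], [0.28, 2.66], [-3.11, 3.11]. Speed limits (rad/s): [2.57, 2.57, 3.14, 3.14, 3.14, 3.14].

## Interface

Orientations are given as [roll, pitch, yaw] about the fixed x, y, z axes, in that order (R = Rz(yaw) Ry(pitch) Rx(roll)).
In Python, from cell import status, read_camera, get_calibration, robot gives the robot as it stands.
- The arm moves only by the shell command python3 -m creep 'ROWS' [FORCE]. ROWS is JSON, a list of rows, each an object of numbers: "dx", "dy", "dz": the shift along the tool's x, y, z in m; "rx", "ry", "rz": the turn, a rotation vector about the tool's x, y, z in rad; "gripper": the opening, from 0 (shut) to 1 (fully open). A call has 1 to 20 rows; each row is the pose to reach, as a shift and turn from the pose commanded when the call began, along the tool's axes at that moment; what a row does not reach only later rows make up. A row lasts 1/8 s, in which the tool goes at most 62.5 mm and 10.7 degrees, less where a joint would pass 70% of its speed; a pose out of reach is approached as far as the arm can. A call with a gripper value outside its range is refused whole. The fingers move at their own pace and stop on an object; FORCE is the grip in N (left out, the last holds). Time passes only in rows, so rows that repeat a pose let the fingers close. It gives the time, the measured TCP pose, the force and the opening at its end, in the units of the state.
- status.observe(): the state, without advancing time (a new reading comes with each control period).
- read_camera(name): name is "scene" or "side" or "wrist"; returns (picture, depth): 384x512x3 uint8, red, green, blue; 384x512 float32, m along the optical axis (not along the pixel's ray), 0 where there is no reading.
- get_calibration(name): a dict with "fx", "fy", "cx", "cy" (pixels), "D" ([k1, k2, p1, p2, k3] as OpenCV has them; the pictures are not rectified), "xyz" and "rotation" of the camera in the world; the wrist camera has in their place "mount" (4x4, takes a point from camera to tool coordinates, whose origin is the TCP and whose axes are the tool frame's). Camera axes: x right, y down, z forward; pixel columns grow to the right and rows downward; lengths in m; the calibration is good to about 2 mm. A picture is of the moment at which its call begins: read the wrist's pose just before it. get_calibration takes no time and is no camera call.
- robot.hand_in(): hands the job in, once; it reports no verdict.
The state is a dict: "time": time; "qpos": joint angles; "qvel": joint speeds; "joint_efforts": joint torques, N m; "tool_pos": TCP position; "tool_rot": TCP orientation; "contact_force": force on the tool from outside, world axes, zero at the start; "torque": the same for the moment, N m; "opening": finger opening in m.
Only numpy, scipy, OpenCV 4.12 (cv2) and the standard library are available. Lean on these libraries where they do the work, as an engineer would, in place of code of your own. Each camera call takes 0.05 s, during which the arm holds its last target.

## Working session

There is one attempt and no reset: what is moved stays moved. The work goes in short steps, Python scripts to look and compute and a shell command to move; the robot and the scene stay as the last step left them, time stands still between calls to the robot, and variables do not carry over. Pictures are saved under pics/ and viewed, and the job is handed in when it is done.

```bash
ls; mkdir -p pics
python3 - <<'E'
from cell import status, read_camera, get_calibration, robot
import cv2,numpy as np
s=status.observe();print(s); print(robot.tcp_to_tips)
for n in("scene","side","wrist"):
    im,d=read_camera(n);cv2.imwrite(f"pics/{n}0.png",im[:,:,::-1]);np.savez(f"{n}0.npz",im=im,d=d);c=get_calibration(n);print(n,{k:np.round(np.array(v),4).tolist() for k,v in c.items()})
E
```

```text
pics
{'time': 0.0, 'qpos': array([ 1.09899564e+00,  3.42682755e-01,  1.52502229e+00, -2.05531190e-05,
        1.27541288e+00, -1.46001189e-01]), 'qvel': array([-0.0008719 , -0.00010153,  0.00079856, -0.00080841,  0.00107917,
       -0.00101219]), 'joint_efforts': array([-6.57555938e-04, -4.31247926e+01, -2.44217259e+01,  7.16242706e-02,
        5.59324678e-02, -8.64664526e-05]), 'tool_pos': array([0.16784091, 0.49703646, 0.24306386]), 'tool_rot': array([-1.57059387e+00,  1.51190331e-03,  1.24500298e+00]), 'contact_force': array([-0.03969363, -0.12138649,  0.6562978 ]), 'torque': array([-0.03899704, -0.00591299,  0.01109532]), 'opening': 0.09183670516713159}
0.017
scene {'fx': 432.4023, 'fy': 432.4023, 'cx': 247.3792, 'cy': 190.7495, 'D': [0.0039, 0.0, 0.0, 0.0, 0.0], 'xyz': [1.3762, 0.1344, 1.2888], 'rotation': [-2.4675, -0.0145, 1.7155]}
side {'fx': 474.236, 'fy': 474.236, 'cx': 249.7514, 'cy': 192.8433, 'D': [0.0298, 0.0, 0.0, 0.0, 0.0], 'xyz': [0.0297, -0.9071, 1.2834], 'rotation': [-2.4095, 0.0015, -0.4292]}
wrist {'fx': 325.3873, 'fy': 325.3873, 'cx': 255.9362, 'cy': 187.838, 'D': [-0.0909, 0.0, 0.0, 0.0, 0.0], 'mount': [[1.0, 0.0013, -0.001, 0.0002], [0.0013, -0.2498, 0.9683, -0.1399], [0.001, -0.9683, -0.2498, 0.0668], [0.0, 0.0, 0.0, 1.0]]}
```

View pics/scene0.png

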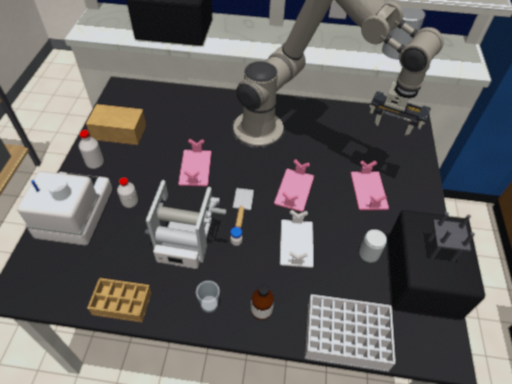

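View pics/side0.png

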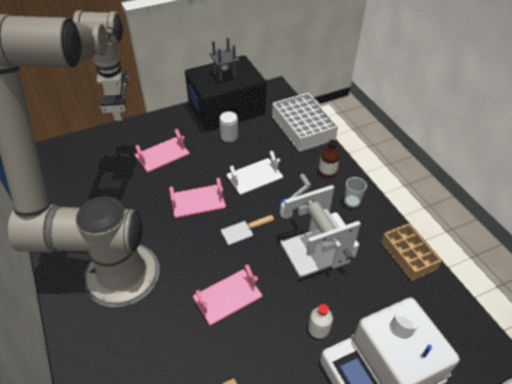

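View pics/wrist0.png

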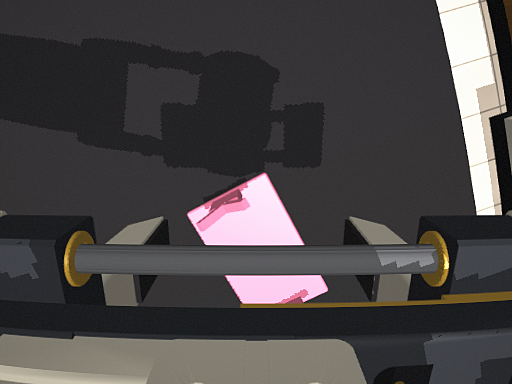

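The scene picture shows the coater at about (180,228) with its lever at (215,205), and the robot side at the top. The only white cradle is at (297,243). The three pink look-alikes are at (195,168), (295,188) and (370,188). The jar is at (236,236), the spatula at (242,205), the flask with the red cap at (127,192) or (90,150), and the can at (373,245). I'll enlarge the coater and the cradle.

```bash
cat > h.py <<'E'
import numpy as np,cv2
from scipy.spatial.transform import Rotation as R
from cell import status, read_camera, get_calibration, robot
def cam(n):
    c=get_calibration(n);K=np.array([[c['fx'],0,c['cx']],[0,c['fy'],c['cy']],[0,0,1]]);D=np.array(c['D'],float)
    if 'mount' in c:
        s=status.observe();T=np.eye(4);T[:3,:3]=R.from_euler('xyz',s['tool_rot']).as_matrix();T[:3,3]=s['tool_pos'];T=T@np.array(c['mount'])
        return K,D,T[:3,:3],T[:3,3]
    r=np.array(c['rotation'],float);M=R.from_euler('xyz',r).as_matrix() if r.size==3 else r
    return K,D,M,np.array(c['xyz'])
def rays(C,px):
    K,D,M,t=C;u=cv2.undistortPoints(np.array(px,float).reshape(-1,1,2),K,D).reshape(-1,2)
    return np.c_[u,np.ones(len(u))]@M.T   # scaled: depth 1
def plane(C,px,z):
    r=rays(C,px);return C[3]+r*((z-C[3][2])/r[:,2])[:,None]
def cloud(C,d):
    h,w=d.shape;v,u=np.mgrid[:h,:w];r=rays(C,np.c_[u.ravel(),v.ravel()]);P=C[3]+r*d.ravel()[:,None];P[d.ravel()==0]=np.nan
    return P.reshape(h,w,3)
def proj(C,P):
    K,D,M,t=C;Q=(np.array(P,float).reshape(-1,3)-t)@M;return cv2.projectPoints(Q,np.zeros(3),np.zeros(3),K,D)[0].reshape(-1,2)
def crop(im,x0,y0,x1,y1,f,name):
    cv2.imwrite(name,cv2.resize(im[y0:y1,x0:x1,::-1],None,fx=f,fy=f,interpolation=cv2.INTER_CUBIC))
def Rz(a): c,s=np.cos(a),np.sin(a);return np.array([[c,-s,0],[s,c,0],[0,0,1.]])
E
python3 - <<'E'
from h import *
for n in("scene","side"):
    z=np.load(n+"0.npz");P=cloud(cam(n),z['d']);np.save(n+"P.npy",P)
    for px in [(400,130),(300,60)] if n=="scene" else [(150,200),(300,300)]: print(n,px,P[px[1],px[0]])
s=np.load("scene0.npz")['im'];e=np.load("side0.npz")['im']
crop(s,140,170,240,280,5,"pics/c1.png");crop(e,270,165,370,285,5,"pics/c2.png");crop(s,270,200,325,275,6,"pics/c3.png");crop(e,220,145,290,200,8,"pics/c4.png")
E
```

```text
scene (400, 130) [-0.08531642  0.60964235 -0.0036539 ]
scene (300, 60) [-0.14482971  0.14277281  0.25602968]
side (150, 200) [ 0.16853374  0.26135446 -0.00094925]
side (300, 300) [ 0.46322868 -0.3184493   0.00458623]
```

View pics/c1.png

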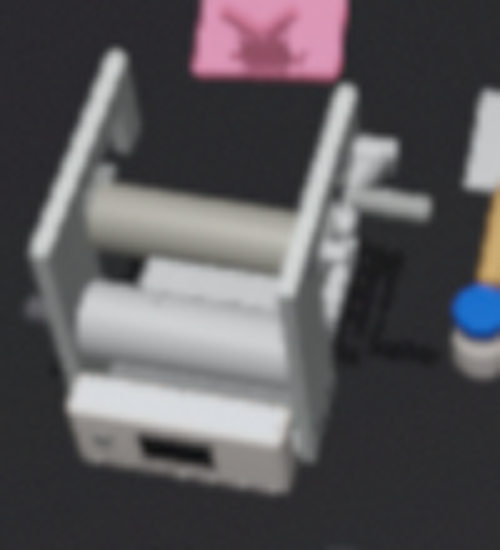

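View pics/c2.png

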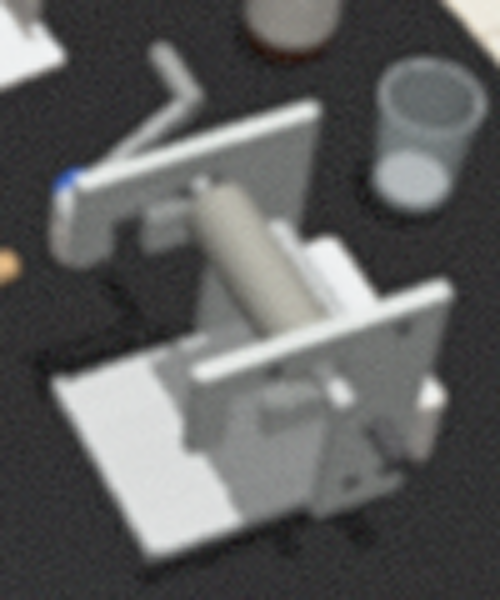

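View pics/c3.png

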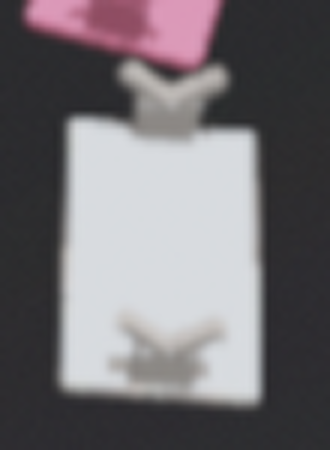

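View pics/c4.png

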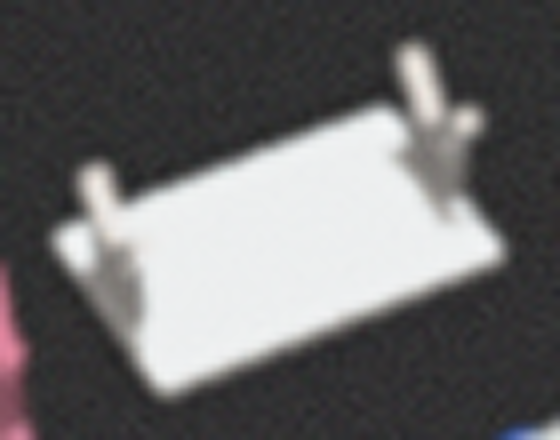

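The white cradle's notch line runs roughly along world x (uprights at about (297,217) and (298,260) in the scene picture), so it is the only white one and matches the description. The roller lies roughly along world y, so it needs about a quarter turn. Next I'll measure both from the cloud.

Run:
```python
from h import *
for n in("scene","side"):
    P=np.load(n+"P.npy");im=np.load(n+"0.npz")['im']
    m=(P[...,0]>.35)&(P[...,0]<.75)&(P[...,1]>-.3)&(P[...,1]<.1)
    t=m&(abs(P[...,2]-.2)<.006)
    Q=P[t][:,:2];print(n,len(Q))
    l,lab,st,ce=cv2.connectedComponentsWithStats(t.astype(np.uint8))
    for i in range(1,l):
        if st[i,4]<15: continue
        q=P[lab==i][:,:2].astype(np.float32);r=cv2.minAreaRect(q);print(st[i],q.mean(0),np.round(r[0],4),np.round(r[1],4),r[2])
    # lever points
    t=m&(P[...,2]>.17)&(P[...,2]<.26)
    # cradle: points high
    m=(P[...,0]>.35)&(P[...,0]<.75)&(P[...,1]>.05)&(P[...,1]<.4)
    t=m&(P[...,2]>.045)&(P[...,2]<.085)
    l,lab,st,ce=cv2.connectedComponentsWithStats(t.astype(np.uint8))
    for i in range(1,l):
        if st[i,4]<8: continue
        print("cr",st[i],P[lab==i].mean(0),P[lab==i].max(0),im[lab==i].mean(0))
    t=m&(abs(P[...,2]-.01)<.004)&(im.min(2)>140)
    l,lab,st,ce=cv2.connectedComponentsWithStats(t.astype(np.uint8))
    for i in range(1,l):
        if st[i,4]<50: continue
        q=P[lab==i][:,:2].astype(np.float32);r=cv2.minAreaRect(q);print("base",st[i],np.round(r[0],4),np.round(r[1],4),r[2],P[lab==i][:,2].mean())
```

```text
scene 331
[146 180  19  42 163] [ 0.5981089 -0.2560717] [ 0.5921 -0.2565] [0.0125 0.1673] 87.93146514892578
[195 187  16  43 160] [ 0.6036094  -0.10262853] [ 0.5987 -0.103 ] [0.0116 0.1669] 87.83441162109375
cr [283 192  16  10  69] [0.40570669 0.16563157 0.06105412] [0.41769013 0.1942893  0.07742765] [192.17391304 116.91304348 144.76811594]
cr [290 210  18   9  75] [0.47809997 0.20096418 0.06156136] [0.48626602 0.23039758 0.07932022] [163.22666667 159.08       156.22666667]
cr [290 251  18   9  83] [0.64316112 0.21291239 0.06069644] [0.6496109  0.24009032 0.07717918] [186.19277108 183.53012048 182.03614458]
base [276 192   8  12  54] [0.3778 0.1315] [0.0264 0.0503] 76.2734146118164 0.010427993365338782
base [295 195  12  15  90] [0.383 0.205] [0.0343 0.0688] 81.77012634277344 0.009955914249285993
base [ 280  220   33   47 1054] [0.5605 0.2058] [0.1817 0.109 ] 2.93572998046875 0.01018748792461933
side 461
[285 185  49  20 199] [ 0.5936023  -0.10249317] [ 0.5965 -0.1014] [0.0161 0.1651] 87.8769760131836
[299 186  10   7  27] [ 0.5892131  -0.07430722] [ 0.5914 -0.0748] [0.0096 0.0301] 87.65254211425781
[308 221  52  22 235] [ 0.5878935  -0.25602755] [ 0.5905 -0.2558] [0.0167 0.1649] 87.46587371826172
cr [269 151  11  14  58] [0.63707239 0.21364787 0.06224062] [0.64503419 0.24087687 0.08004055] [177.31034483 172.53448276 167.51724138]
cr [230 166   9  14  58] [0.47155278 0.20388099 0.06201119] [0.47837425 0.23012417 0.0798096 ] [193.87931034 190.24137931 186.18965517]
cr [216 178   7  15  52] [0.40082043 0.17009914 0.06315744] [0.40865755 0.19777718 0.07871896] [200.90384615 122.86538462 144.94230769]
base [254 159  28  27 238] [0.6039 0.2108] [0.0922 0.1131] 1.107691764831543 0.01129447198754479
base [236 164  25  30 272] [0.5256 0.2052] [0.1448 0.0878] 71.53968811035156 0.011141229827338464
base [201 186  17  23 136] [0.377  0.1749] [0.0532 0.1078] 0.47989577054977417 0.011157469081788447
```

Run:
```python
from h import *
from scipy.optimize import least_squares
yaw=-0.039
Pm={}
for n in("scene","side"):
    P=np.load(n+"P.npy");im=np.load(n+"0.npz")['im']
    O=np.array([.5945,-.1792,0]);Q=(P-O)@Rz(yaw)   # provisional machine frame (x origin at plate middle)
    # plate tops extents
    for s in(-1,1):
        t=(abs(Q[...,2]-.2)<.008)&(abs(Q[...,1]-s*.077)<.012)&(abs(Q[...,0])<.12)
        print(n,s,"plate x ext",np.percentile(Q[t][:,0],[0,2,98,100]).round(4),Q[t][:,1].mean())
    t=(abs(Q[...,1])<.05)&(Q[...,2]>.13)&(Q[...,2]<.18)&(abs(Q[...,0])<.08)
    q=Q[t];f=least_squares(lambda p:np.hypot(q[:,0]-p[0],q[:,2]-p[1])-.022,[0,.147],loss='soft_l1',f_scale=.002)
    print("roller xz",f.x,len(q),np.abs(f.fun).mean())
    f=least_squares(lambda p:np.hypot(q[:,0]-p[0],q[:,2]-.147)-.022,[0],loss='soft_l1',f_scale=.002);print(f.x)
    t=(Q[...,1]>.09)&(Q[...,1]<.17)&(Q[...,2]>.14)&(Q[...,2]<.26)&(abs(Q[...,0])<.15)
    h=Q[t]; h=h[h[:,1]>.108];print("handle",len(h),h.mean(0),h.min(0),h.max(0))
    for nm,c in (("jar",(.15,-.12,.30)),):
        pass
    hsv=cv2.cvtColor(im,cv2.COLOR_RGB2HSV);b=(hsv[...,0]>100)&(hsv[...,0]<125)&(hsv[...,1]>150)&(P[...,2]>.03)&(P[...,0]<.75)&(P[...,0]>.3)
    print("jarcap",P[b].mean(0) if b.any() else None)
```

```text
scene -1 plate x ext [-0.083  -0.0753  0.0835  0.0842] -0.0764653016021201
scene 1 plate x ext [-0.0822 -0.0775  0.0834  0.0853] 0.0770248923897555
roller xz [0.01266186 0.1472289 ] 415 0.0017099882708740371
[0.01271959]
handle 69 [0.01128845 0.12881583 0.21080604] [-0.05868492  0.10802745  0.14516897] [0.02047827 0.14994081 0.21822157]
jarcap [ 0.58612286 -0.07563222  0.07679939]
side -1 plate x ext [-0.0835 -0.0814  0.0767  0.0814] -0.07741245189571086
side 1 plate x ext [-0.0836 -0.0816  0.0762  0.0815] 0.07636960689401225
roller xz [0.0103561  0.14971797] 397 0.0016611952169909119
[0.00967933]
handle 72 [-0.00628435  0.12422787  0.20684042] [-0.08215779  0.10802254  0.15080574] [0.01434235 0.15203328 0.22239717]
jarcap [ 0.59756807 -0.30458326  0.18440108]
```

```bash
cat >> h.py <<'E'
O=np.array([.5907,-.1790,0]);YAW=-0.039
def m2w(p): return O+Rz(YAW)@np.array(p,float)
def w2m(p): return Rz(YAW).T@(np.array(p,float)-O)
def go(p,yaw,roll=-np.pi/2):
    s=status.observe();A=R.from_euler('xyz',s['tool_rot']);B=R.from_euler('xyz',[roll,0,yaw])
    print("tcp",s['tool_pos'].round(4),"rot",s['tool_rot'].round(3),"t",s['time'],"q",s['qpos'].round(2))
    print("to",np.round(p,4)," d",A.inv().apply(np.array(p)-s['tool_pos']).round(4)," r",(A.inv()*B).as_rotvec().round(4))
E
python3 - <<'E'
from h import *
p=m2w([.015,.128,.204]);print(p);p[2]=.30;go(p,YAW)
E
python3 -m creep 2>&1 | tail -5
```

```text
[ 0.61067933 -0.05168218  0.204     ]
tcp [0.1679 0.4971 0.2432] rot [-1.571e+00  1.000e-03  1.245e+00] t 0.15 q [ 1.1   0.34  1.52  0.    1.28 -0.15]
to [ 0.6107 -0.0517  0.3   ]  d [-0.3783 -0.0565 -0.5952]  r [ 6.000e-04  1.284e+00 -1.100e-03]
invalid input
```

```bash
python3 -m creep '[{"dx":-0.1,"dy":-0.056,"dz":-0.157,"ry":0.34,"gripper":0.6},{"dx":-0.378,"dy":-0.056,"dz":-0.595,"ry":1.284,"gripper":0.6},{"dx":-0.378,"dy":-0.056,"dz":-0.595,"ry":1.284,"gripper":0.6},{"dx":-0.378,"dy":-0.056,"dz":-0.595,"ry":1.284,"gripper":0.6},{"dx":-0.378,"dy":-0.056,"dz":-0.595,"ry":1.284,"gripper":0.6},{"dx":-0.378,"dy":-0.056,"dz":-0.595,"ry":1.284,"gripper":0.6},{"dx":-0.378,"dy":-0.056,"dz":-0.595,"ry":1.284,"gripper":0.6},{"dx":-0.378,"dy":-0.056,"dz":-0.595,"ry":1.284,"gripper":0.6},{"dx":-0.378,"dy":-0.056,"dz":-0.595,"ry":1.284,"gripper":0.6},{"dx":-0.378,"dy":-0.056,"dz":-0.595,"ry":1.284,"gripper":0.6},{"dx":-0.378,"dy":-0.056,"dz":-0.595,"ry":1.284,"gripper":0.6},{"dx":-0.378,"dy":-0.056,"dz":-0.595,"ry":1.284,"gripper":0.6},{"dx":-0.378,"dy":-0.056,"dz":-0.595,"ry":1.284,"gripper":0.6},{"dx":-0.378,"dy":-0.056,"dz":-0.595,"ry":1.284,"gripper":0.6}]' 15
python3 - <<'E'
from h import *
p=m2w([.015,.128,.30]);go(p,YAW)
C=cam("wrist");im,d=read_camera("wrist");np.savez("w1.npz",im=im,d=d);cv2.imwrite("pics/w1.png",im[:,:,::-1])
P=(cloud(C,d)-O)@Rz(YAW)
t=(P[...,1]>.104)&(P[...,1]<.148)&(P[...,2]>.17)&(P[...,2]<.23)&(abs(P[...,0])<.06)
h=P[t];print(len(h),h.mean(0),h.min(0),h.max(0))
print(proj(C,[m2w([.015,.128,.204]),m2w([.015,.101,.204]),m2w([.015,.151,.204])]))
E
```

```text
tcp [0.1679 0.4971 0.2432] rot [-1.571e+00  1.000e-03  1.245e+00] t 0.15 q [ 1.1   0.34  1.52  0.    1.28 -0.15]
to [ 0.6107 -0.0517  0.3   ]  d [-0.3783 -0.0565 -0.5952]  r [ 6.000e-04  1.284e+00 -1.100e-03]invalid input at $[0]: expected keys dx, dy, dz, rx, ry, rz, gripper
<stdin>:6: RuntimeWarning: Mean of empty slice.
  ret = um.true_divide(
Traceback (most recent call last):
ValueError: zero-size array to reduction operation minimum which has no identity
```

View pics/w1.png

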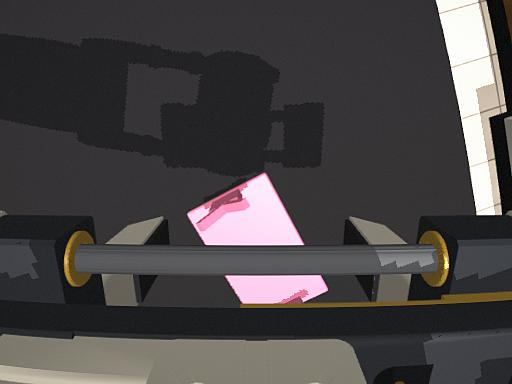

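All seven keys are required in each row.

```bash
python3 -m creep '[{"dx":-0.1,"dy":-0.056,"dz":-0.157,"rx":0,"ry":0.34,"rz":0,"gripper":0.6},{"dx":-0.378,"dy":-0.056,"dz":-0.595,"rx":0,"ry":1.284,"rz":0,"gripper":0.6},{"dx":-0.378,"dy":-0.056,"dz":-0.595,"rx":0,"ry":1.284,"rz":0,"gripper":0.6},{"dx":-0.378,"dy":-0.056,"dz":-0.595,"rx":0,"ry":1.284,"rz":0,"gripper":0.6},{"dx":-0.378,"dy":-0.056,"dz":-0.595,"rx":0,"ry":1.284,"rz":0,"gripper":0.6},{"dx":-0.378,"dy":-0.056,"dz":-0.595,"rx":0,"ry":1.284,"rz":0,"gripper":0.6},{"dx":-0.378,"dy":-0.056,"dz":-0.595,"rx":0,"ry":1.284,"rz":0,"gripper":0.6},{"dx":-0.378,"dy":-0.056,"dz":-0.595,"rx":0,"ry":1.284,"rz":0,"gripper":0.6},{"dx":-0.378,"dy":-0.056,"dz":-0.595,"rx":0,"ry":1.284,"rz":0,"gripper":0.6},{"dx":-0.378,"dy":-0.056,"dz":-0.595,"rx":0,"ry":1.284,"rz":0,"gripper":0.6},{"dx":-0.378,"dy":-0.056,"dz":-0.595,"rx":0,"ry":1.284,"rz":0,"gripper":0.6},{"dx":-0.378,"dy":-0.056,"dz":-0.595,"rx":0,"ry":1.284,"rz":0,"gripper":0.6},{"dx":-0.378,"dy":-0.056,"dz":-0.595,"rx":0,"ry":1.284,"rz":0,"gripper":0.6},{"dx":-0.378,"dy":-0.056,"dz":-0.595,"rx":0,"ry":1.284,"rz":0,"gripper":0.6},{"dx":-0.378,"dy":-0.056,"dz":-0.595,"rx":0,"ry":1.284,"rz":0,"gripper":0.6}]' 15
python3 - <<'E'
from h import *
p=m2w([.015,.128,.30]);go(p,YAW)
C=cam("wrist");im,d=read_camera("wrist");np.savez("w1.npz",im=im,d=d);cv2.imwrite("pics/w1.png",im[:,:,::-1])
P=(cloud(C,d)-O)@Rz(YAW)
t=(P[...,1]>.104)&(P[...,1]<.148)&(P[...,2]>.17)&(P[...,2]<.23)&(abs(P[...,0])<.06)
h=P[t];print(len(h));print(h.mean(0),h.min(0),h.max(0))
print(proj(C,[m2w([.015,.128,.204]),m2w([.015,.101,.204]),m2w([.015,.151,.204])]))
E
```

```text
time: 2.08
tool_pos: [0.6102, -0.0499, 0.3001]
tool_rot: [-1.571, -0.0, -0.038]
contact_force: [0.3, -0.7, -0.5]
opening: 0.0549
tcp [ 0.6102 -0.0499  0.3001] rot [-1.571 -0.    -0.038] t 2.075 q [-0.21  0.48  1.16  0.    1.5  -0.17]
to [ 0.6107 -0.0517  0.3   ]  d [ 0.0005  0.0001 -0.0017]  r [-0.0002  0.0014  0.0002]
1658
[0.00314288 0.12023422 0.20463274] [-0.04579537  0.1040181   0.17002228] [0.01924864 0.14795222 0.21544694]
[[256.50940788 197.56719168]
 [256.40651433 230.91114091]
 [256.60082777 167.62250855]]
```

View pics/w1.png

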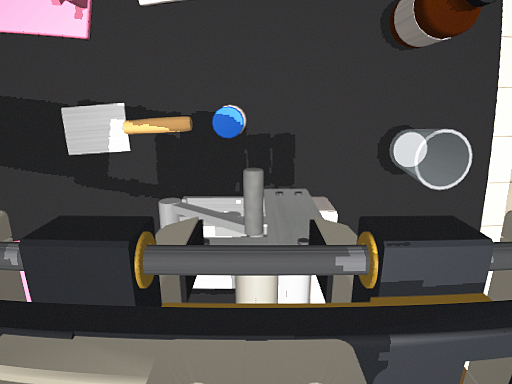

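The handle is a pale bar at px (254, 168–235), against a predicted centre of (256.5, 197), so they agree within about 1 mm. I'll lower the fingers around it and close to a loose cage.

```bash
python3 -m creep '[{"dx":0,"dy":0.05,"dz":-0.002,"rx":0,"ry":0,"rz":0,"gripper":0.6},{"dx":0,"dy":0.08,"dz":-0.002,"rx":0,"ry":0,"rz":0,"gripper":0.6},{"dx":0,"dy":0.098,"dz":-0.002,"rx":0,"ry":0,"rz":0,"gripper":0.6},{"dx":0,"dy":0.098,"dz":-0.002,"rx":0,"ry":0,"rz":0,"gripper":0.22},{"dx":0,"dy":0.098,"dz":-0.002,"rx":0,"ry":0,"rz":0,"gripper":0.22},{"dx":0,"dy":0.098,"dz":-0.002,"rx":0,"ry":0,"rz":0,"gripper":0.22},{"dx":0,"dy":0.098,"dz":-0.002,"rx":0,"ry":0,"rz":0,"gripper":0.22}]' 15
python3 - <<'E'
from h import *
im,d=read_camera("side");crop(im,260,130,360,230,6,"pics/s1.png")
im,d=read_camera("wrist");cv2.imwrite("pics/w2.png",im[:,:,::-1])
E
```

```text
time: 3.0
tool_pos: [0.6109, -0.0532, 0.2025]
tool_rot: [-1.571, -0.001, -0.039]
contact_force: [0.3, 0.4, -0.1]
opening: 0.0219
```

View pics/w2.png

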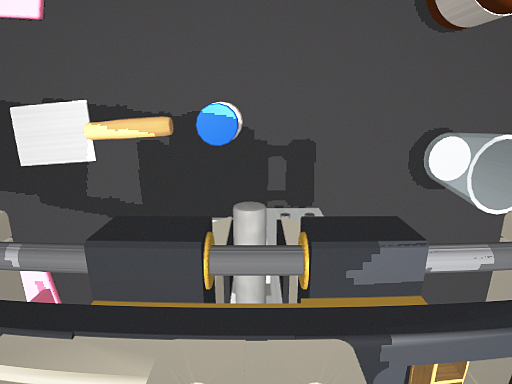

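View pics/s1.png

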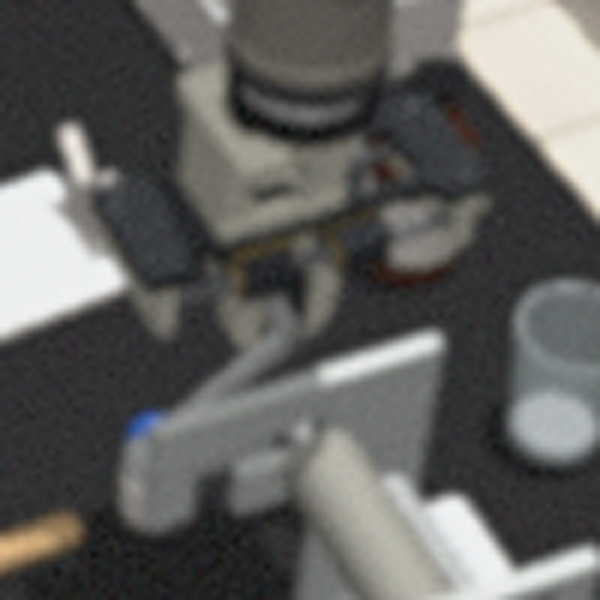

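The bar at px (250, 250) sits between the pads, and no contact force shows. Next I'll follow the arc.

```bash
python3 -m creep '[{"dx":-0.006,"dy":-0.0075,"dz":0,"rx":0,"ry":0,"rz":0,"gripper":0.22},{"dx":-0.013,"dy":-0.015,"dz":0,"rx":0,"ry":0,"rz":0,"gripper":0.22},{"dx":-0.020,"dy":-0.0215,"dz":0,"rx":0,"ry":0,"rz":0,"gripper":0.22},{"dx":-0.028,"dy":-0.027,"dz":0,"rx":0,"ry":0,"rz":0,"gripper":0.22},{"dx":-0.037,"dy":-0.032,"dz":0,"rx":0,"ry":0,"rz":0,"gripper":0.22},{"dx":-0.046,"dy":-0.036,"dz":0,"rx":0,"ry":0,"rz":0,"gripper":0.22}]' 15
python3 - <<'E'
from h import *
im,d=read_camera("wrist");cv2.imwrite("pics/w3.png",im[:,:,::-1])
E
```

```text
time: 3.85
tool_pos: [0.5658, -0.0515, 0.24]
tool_rot: [-1.571, -0.006, -0.039]
contact_force: [5.4, -0.2, 3.6]
opening: 0.0204
```

View pics/w3.png

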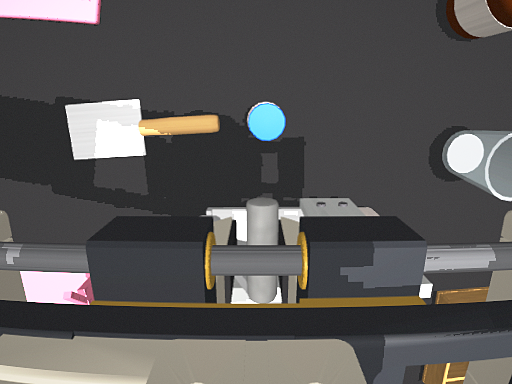

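```bash
python3 -m creep '[{"dx":-0.0095,"dy":-0.003,"dz":0,"rx":0,"ry":0,"rz":0,"gripper":0.22},{"dx":-0.019,"dy":-0.005,"dz":0,"rx":0,"ry":0,"rz":0,"gripper":0.22},{"dx":-0.029,"dy":-0.006,"dz":0,"rx":0,"ry":0,"rz":0,"gripper":0.22},{"dx":-0.039,"dy":-0.006,"dz":0,"rx":0,"ry":0,"rz":0,"gripper":0.22},{"dx":-0.049,"dy":-0.005,"dz":0,"rx":0,"ry":0,"rz":0,"gripper":0.22},{"dx":-0.059,"dy":-0.003,"dz":0,"rx":0,"ry":0,"rz":0,"gripper":0.22},{"dx":-0.065,"dy":-0.001,"dz":0,"rx":0,"ry":0,"rz":0,"gripper":0.22},{"dx":-0.070,"dy":0.001,"dz":0,"rx":0,"ry":0,"rz":0,"gripper":0.22},{"dx":-0.070,"dy":0.001,"dz":0,"rx":0,"ry":0,"rz":0,"gripper":0.22}]' 15
python3 - <<'E'
from h import *
im,d=read_camera("wrist");cv2.imwrite("pics/w4.png",im[:,:,::-1]);print(w2m(status.observe()['tool_pos']))
E
```

```text
time: 5.03
tool_pos: [0.494, -0.0485, 0.2363]
tool_rot: [-1.57, 0.002, -0.039]
contact_force: [-0.1, 0.9, 0.9]
opening: 0.0201
[-0.10157513  0.12659658  0.23628053]
```

View pics/w4.png

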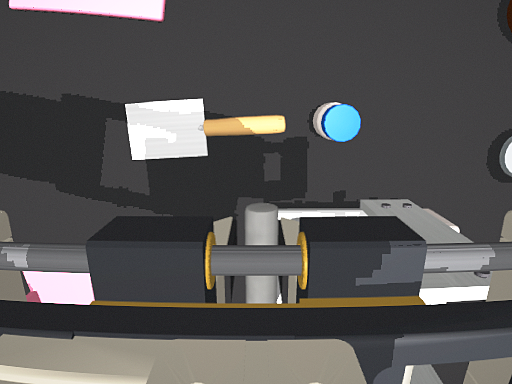

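The lever is fully open: the bar is at machine x of about −0.099. I'll release it, rise and start the half turn that puts the camera on the side away from the lever.

```bash
python3 -m creep '[{"dx":0.002,"dy":0,"dz":0,"rx":0,"ry":0,"rz":0,"gripper":0.6},{"dx":0.002,"dy":0,"dz":0,"rx":0,"ry":0,"rz":0,"gripper":0.6},{"dx":0.002,"dy":-0.06,"dz":0,"rx":0,"ry":0,"rz":0,"gripper":0.8},{"dx":0.002,"dy":-0.12,"dz":0,"rx":0,"ry":0,"rz":0,"gripper":1},{"dx":0.03,"dy":-0.13,"dz":-0.03,"rx":0,"ry":0.18,"rz":0,"gripper":1},{"dx":0.115,"dy":-0.13,"dz":-0.127,"rx":0,"ry":0.36,"rz":0,"gripper":1},{"dx":0.115,"dy":-0.13,"dz":-0.127,"rx":0,"ry":0.54,"rz":0,"gripper":1},{"dx":0.115,"dy":-0.13,"dz":-0.127,"rx":0,"ry":0.72,"rz":0,"gripper":1},{"dx":0.115,"dy":-0.13,"dz":-0.127,"rx":0,"ry":0.9,"rz":0,"gripper":1},{"dx":0.115,"dy":-0.13,"dz":-0.127,"rx":0,"ry":1.08,"rz":0,"gripper":1},{"dx":0.115,"dy":-0.13,"dz":-0.127,"rx":0,"ry":1.26,"rz":0,"gripper":1},{"dx":0.115,"dy":-0.13,"dz":-0.127,"rx":0,"ry":1.44,"rz":0,"gripper":1},{"dx":0.115,"dy":-0.13,"dz":-0.127,"rx":0,"ry":1.57,"rz":0,"gripper":1}]' 15
python3 - <<'E'
from h import *
im,d=read_camera("side");crop(im,260,130,360,230,6,"pics/s2.png")
go(m2w([.015,0,.30]),-np.pi+YAW)
E
```

```text
time: 6.7
tool_pos: [0.6047, -0.18, 0.3664]
tool_rot: [-1.571, 0.0, -1.614]
contact_force: [-0.2, 0.4, 0.5]
opening: 0.0918
tcp [ 0.6047 -0.18    0.3664] rot [-1.571  0.    -1.618] t 6.75 q [-0.41  0.5   0.94  0.    1.7   1.21]
to [ 0.6057 -0.1796  0.3   ]  d [-0.0005  0.0664  0.001 ]  r [8.0000e-04 1.5622e+00 3.0000e-04]
```

View pics/s2.png

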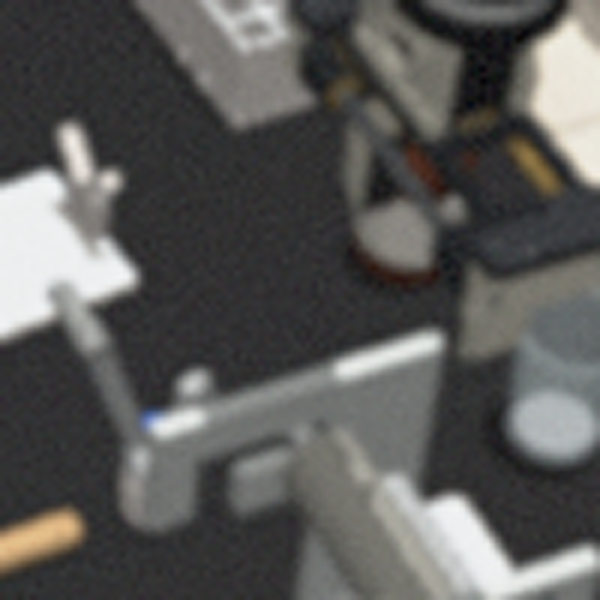

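The lever stands open, with its arm at crop (110,370) and the handle at (70,300). I'll finish the half turn.

```bash
python3 -m creep '[{"dx":0,"dy":0.066,"dz":0.001,"rx":0,"ry":0.18,"rz":0,"gripper":1},{"dx":0,"dy":0.066,"dz":0.001,"rx":0,"ry":0.36,"rz":0,"gripper":1},{"dx":0,"dy":0.066,"dz":0.001,"rx":0,"ry":0.54,"rz":0,"gripper":1},{"dx":0,"dy":0.066,"dz":0.001,"rx":0,"ry":0.72,"rz":0,"gripper":1},{"dx":0,"dy":0.066,"dz":0.001,"rx":0,"ry":0.9,"rz":0,"gripper":1},{"dx":0,"dy":0.066,"dz":0.001,"rx":0,"ry":1.08,"rz":0,"gripper":1},{"dx":0,"dy":0.066,"dz":0.001,"rx":0,"ry":1.26,"rz":0,"gripper":1},{"dx":0,"dy":0.066,"dz":0.001,"rx":0,"ry":1.44,"rz":0,"gripper":1},{"dx":0,"dy":0.066,"dz":0.001,"rx":0,"ry":1.562,"rz":0,"gripper":1},{"dx":0,"dy":0.066,"dz":0.001,"rx":0,"ry":1.562,"rz":0,"gripper":1}]' 15
python3 - <<'E'
from h import *
from scipy.optimize import least_squares
go(m2w([.015,0,.147]),-np.pi+YAW)
C=cam("wrist");im,d=read_camera("wrist");cv2.imwrite("pics/w5.png",im[:,:,::-1]);np.savez("w5.npz",im=im,d=d)
Q=(cloud(C,d)-O)@Rz(YAW)
t=(abs(Q[...,1])<.06)&(Q[...,2]>.13)&(Q[...,2]<.18)&(abs(Q[...,0])<.08)
q=Q[t];f=least_squares(lambda p:np.hypot(q[:,0]-p[0]-p[2]*q[:,1],q[:,2]-p[1])-.022,[0.015,.147,0],loss='soft_l1',f_scale=.002);print("roller",f.x,len(q),abs(f.fun).mean(),q.min(0),q.max(0))
for s in(-1,1):
    t=(abs(Q[...,2]-.2)<.008)&(abs(Q[...,1]-s*.077)<.015)&(abs(Q[...,0])<.12);print(s,t.sum(),Q[t].mean(0),np.percentile(Q[t][:,1],[3,97]))
E
```

```text
time: 8.0
tool_pos: [0.6057, -0.18, 0.3005]
tool_rot: [-1.571, -0.0, 3.115]
contact_force: [-0.4, -0.1, -0.2]
opening: 0.0916
tcp [ 0.6057 -0.18    0.3005] rot [-1.571 -0.     3.115] t 8.0 q [-0.41  0.52  1.09  0.    1.53  2.76]
to [ 0.6057 -0.1796  0.147 ]  d [-0.      0.1535 -0.0004]  r [0.0003 0.0124 0.0004]
roller [ 0.0153494   0.14537811 -0.00212587] 6134 0.0004505332464768432 [-0.00675275 -0.05999445  0.14504286] [0.03729299 0.0599871  0.16959561]
-1 3237 [ 0.00432904 -0.07738921  0.19887605] [-0.08223482 -0.07258089]
1 2511 [-0.00069604  0.07665122  0.19881624] [0.07117652 0.08502875]
```

View pics/w5.png

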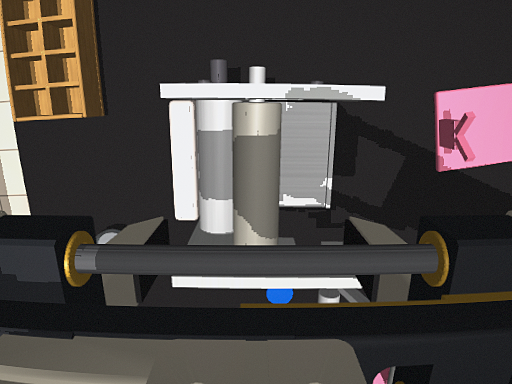

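```bash
python3 -m creep '[{"dx":0,"dy":0.05,"dz":0,"rx":0,"ry":0.012,"rz":0,"gripper":1},{"dx":0,"dy":0.09,"dz":0,"rx":0,"ry":0.012,"rz":0,"gripper":1},{"dx":0,"dy":0.12,"dz":0,"rx":0,"ry":0.012,"rz":0,"gripper":1},{"dx":0,"dy":0.14,"dz":0,"rx":0,"ry":0.012,"rz":0,"gripper":1},{"dx":0,"dy":0.1545,"dz":0,"rx":0,"ry":0.012,"rz":0,"gripper":0.9},{"dx":0,"dy":0.1545,"dz":0,"rx":0,"ry":0.012,"rz":0,"gripper":0.7},{"dx":0,"dy":0.1545,"dz":0,"rx":0,"ry":0.012,"rz":0,"gripper":0.6}]' 10
python3 - <<'E'
from h import *
print(w2m(status.observe()['tool_pos']),status.observe()['tool_rot'])
im,d=read_camera("wrist");cv2.imwrite("pics/w6.png",im[:,:,::-1])
E
```

```text
time: 8.93
tool_pos: [0.6062, -0.1803, 0.1472]
tool_rot: [-1.57, 0.002, 3.101]
contact_force: [-0.3, -0.6, -0.2]
opening: 0.0674
[ 0.01556954 -0.00065247  0.14716642] [-1.57028202e+00  1.55095287e-03  3.10091256e+00]
```

View pics/w6.png

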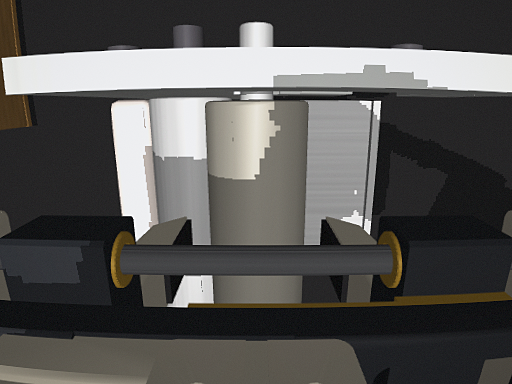

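The roller is centred between the fingers (px 207–307). I'll close.

```bash
python3 -m creep '[{"dx":0,"dy":0,"dz":0,"rx":0,"ry":0,"rz":0,"gripper":0.5},{"dx":0,"dy":0,"dz":0,"rx":0,"ry":0,"rz":0,"gripper":0.4},{"dx":0,"dy":0,"dz":0,"rx":0,"ry":0,"rz":0,"gripper":0.3},{"dx":0,"dy":0,"dz":0,"rx":0,"ry":0,"rz":0,"gripper":0.3}]' 40
python3 -m creep '[{"dx":0,"dy":-0.003,"dz":0,"rx":0,"ry":0,"rz":0,"gripper":0.3},{"dx":0,"dy":-0.007,"dz":0,"rx":0,"ry":0,"rz":0,"gripper":0.3},{"dx":0,"dy":-0.011,"dz":0,"rx":0,"ry":0,"rz":0,"gripper":0.3},{"dx":0,"dy":-0.011,"dz":0,"rx":0,"ry":0,"rz":0,"gripper":0.3}]' 40
python3 - <<'E'
from h import *
print(w2m(status.observe()['tool_pos']),status.observe()['tool_rot'])
im,d=read_camera("wrist");cv2.imwrite("pics/w7.png",im[:,:,::-1])
im,d=read_camera("side");crop(im,280,165,370,285,5,"pics/s3.png")
E
```

```text
time: 9.48
tool_pos: [0.606, -0.1801, 0.1467]
tool_rot: [-1.571, 0.001, 3.1]
contact_force: [0.7, 0.7, 3.2]
opening: 0.0431
time: 9.98
tool_pos: [0.6058, -0.1801, 0.1575]
tool_rot: [-1.571, 0.0, 3.1]
contact_force: [0.8, 0.0, -3.1]
opening: 0.0429
[ 0.01517509 -0.00050728  0.15748424] [-1.57072224e+00  4.93530346e-04  3.10017917e+00]
```

View pics/w7.png

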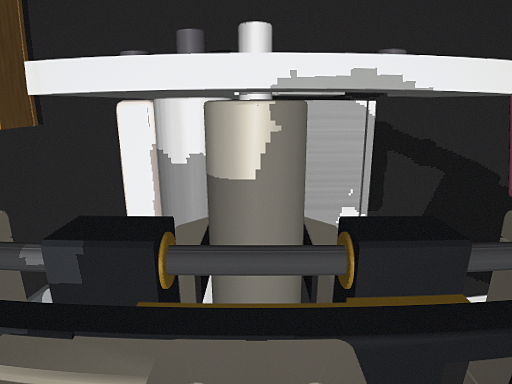

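View pics/s3.png

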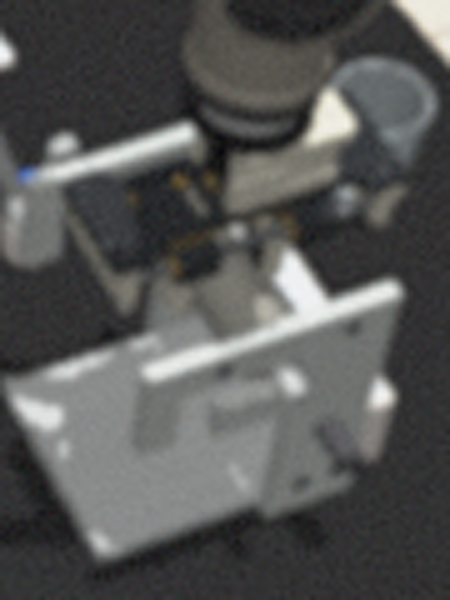

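The roller is lifted and held (opening 43 mm). I'll draw it forward 55 mm, which is tool +x.

```bash
python3 -m creep '[{"dx":0.008,"dy":0,"dz":0,"rx":0,"ry":0,"rz":0,"gripper":0.3},{"dx":0.018,"dy":0,"dz":0,"rx":0,"ry":0,"rz":0,"gripper":0.3},{"dx":0.028,"dy":0,"dz":0,"rx":0,"ry":0,"rz":0,"gripper":0.3},{"dx":0.038,"dy":0,"dz":0,"rx":0,"ry":0,"rz":0,"gripper":0.3},{"dx":0.048,"dy":0,"dz":0,"rx":0,"ry":0,"rz":0,"gripper":0.3},{"dx":0.055,"dy":0,"dz":0,"rx":0,"ry":0,"rz":0,"gripper":0.3},{"dx":0.055,"dy":0,"dz":0,"rx":0,"ry":0,"rz":0,"gripper":0.3}]' 40
python3 - <<'E'
from h import *
print(w2m(status.observe()['tool_pos']),status.observe()['tool_rot'])
im,d=read_camera("wrist");cv2.imwrite("pics/w8.png",im[:,:,::-1])
im,d=read_camera("side");crop(im,280,165,370,285,5,"pics/s4.png")
E
```

```text
time: 10.95
tool_pos: [0.5504, -0.1778, 0.1574]
tool_rot: [-1.571, 0.0, 3.1]
contact_force: [-0.6, 0.8, -2.7]
opening: 0.0432
[-0.04033337 -0.00036855  0.15736097] [-1.57087379e+00  1.19037525e-04  3.09986671e+00]
```

View pics/w8.png

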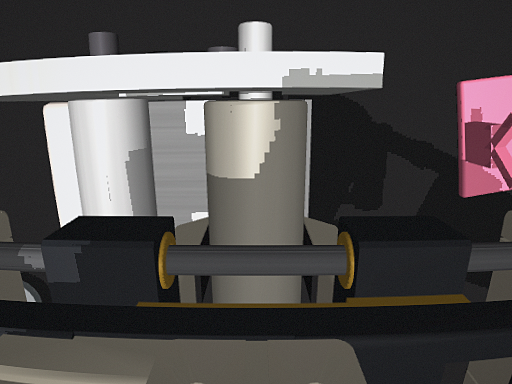

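View pics/s4.png

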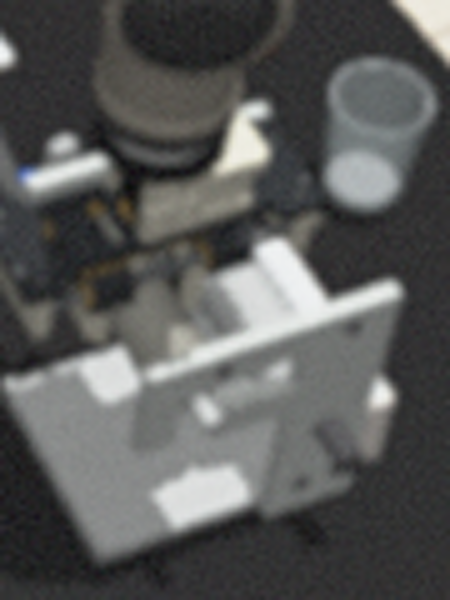

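```bash
python3 -m creep '[{"dx":0,"dy":0.008,"dz":0,"rx":0,"ry":0,"rz":0,"gripper":0.3},{"dx":0,"dy":0.018,"dz":0,"rx":0,"ry":0,"rz":0,"gripper":0.3},{"dx":0,"dy":0.028,"dz":0,"rx":0,"ry":0,"rz":0,"gripper":0.3},{"dx":0,"dy":0.036,"dz":0,"rx":0,"ry":0,"rz":0,"gripper":0.3}]' 40
python3 -m creep '[{"dx":0,"dy":0.008,"dz":0,"rx":0,"ry":0,"rz":0,"gripper":0.3},{"dx":0,"dy":0.018,"dz":0,"rx":0,"ry":0,"rz":0,"gripper":0.3},{"dx":0,"dy":0.026,"dz":0,"rx":0,"ry":0,"rz":0,"gripper":0.3},{"dx":0,"dy":0.030,"dz":0,"rx":0,"ry":0,"rz":0,"gripper":0.3},{"dx":0,"dy":0.030,"dz":0,"rx":0,"ry":0,"rz":0,"gripper":0.3}]' 40
python3 - <<'E'
from h import *
print(w2m(status.observe()['tool_pos']),status.observe()['tool_rot'])
im,d=read_camera("wrist");cv2.imwrite("pics/w9.png",im[:,:,::-1])
im,d=read_camera("side");crop(im,280,165,370,285,5,"pics/s5.png")
E
```

```text
time: 11.55
tool_pos: [0.5505, -0.1776, 0.1201]
tool_rot: [-1.571, -0.001, 3.1]
contact_force: [0.2, -0.5, -3.8]
opening: 0.0433
time: 12.18
tool_pos: [0.5507, -0.1777, 0.0909]
tool_rot: [-1.571, -0.0, 3.1]
contact_force: [0.8, -0.5, -3.5]
opening: 0.043
[-0.04003496 -0.00027596  0.09093582] [-1.57105011e+00 -3.69994292e-04  3.10021764e+00]
```

View pics/w9.png

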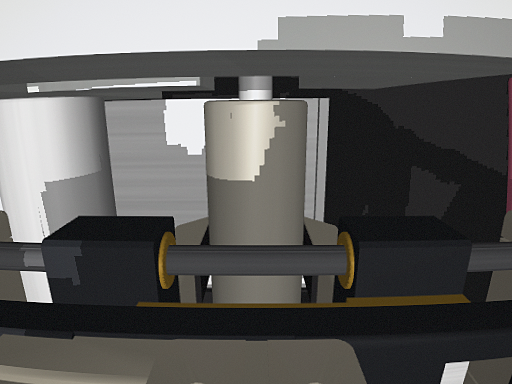

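View pics/s5.png

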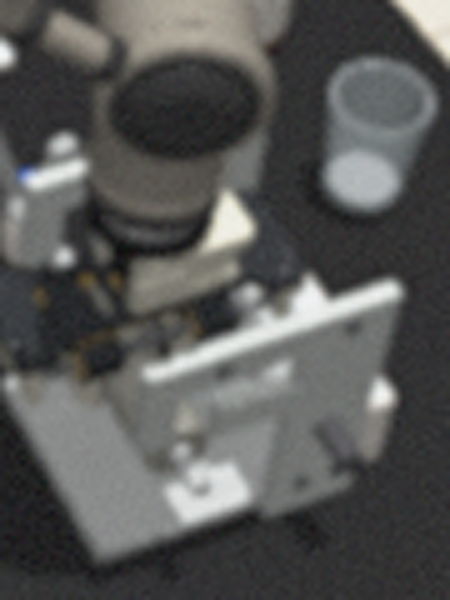

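The roller is out below the lip at machine x −0.040 and z about 0.092. I'll bring it forward under the lips.

```bash
python3 -m creep '[{"dx":0.010,"dy":0,"dz":0,"rx":0,"ry":0,"rz":0,"gripper":0.3},{"dx":0.025,"dy":0,"dz":0,"rx":0,"ry":0,"rz":0,"gripper":0.3},{"dx":0.04,"dy":0,"dz":0,"rx":0,"ry":0,"rz":0,"gripper":0.3},{"dx":0.055,"dy":0,"dz":0,"rx":0,"ry":0,"rz":0,"gripper":0.3},{"dx":0.07,"dy":0,"dz":0,"rx":0,"ry":0,"rz":0,"gripper":0.3},{"dx":0.085,"dy":0,"dz":0,"rx":0,"ry":0,"rz":0,"gripper":0.3},{"dx":0.1,"dy":0,"dz":0,"rx":0,"ry":0,"rz":0,"gripper":0.3},{"dx":0.115,"dy":0,"dz":0,"rx":0,"ry":0,"rz":0,"gripper":0.3},{"dx":0.13,"dy":0,"dz":0,"rx":0,"ry":0,"rz":0,"gripper":0.3},{"dx":0.145,"dy":0,"dz":0,"rx":0,"ry":0,"rz":0,"gripper":0.3},{"dx":0.15,"dy":0,"dz":0,"rx":0,"ry":0,"rz":0,"gripper":0.3}]' 40
python3 - <<'E'
from h import *
print(w2m(status.observe()['tool_pos']),status.observe()['tool_rot'])
im,d=read_camera("side");crop(im,170,90,360,285,4,"pics/s6.png")
E
```

```text
time: 13.65
tool_pos: [0.3998, -0.1714, 0.0913]
tool_rot: [-1.571, -0.0, 3.1]
contact_force: [-0.1, -1.0, -3.4]
opening: 0.0432
[-1.91013996e-01  1.36652745e-04  9.12997006e-02] [-1.57105642e+00 -2.87996609e-04  3.09968694e+00]
```

View pics/s6.png

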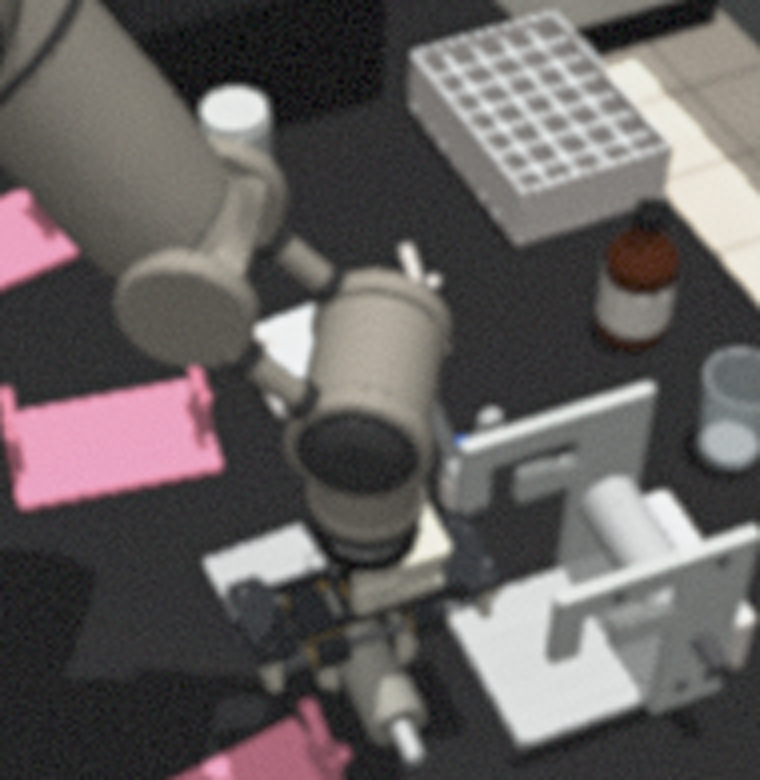

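Clear of the coater. I'll rise to z about 0.33, then go over to the cradle while turning by −1.67 rad about tool y.

```bash
python3 -m creep '[{"dx":0,"dy":-0.04,"dz":0,"rx":0,"ry":0,"rz":0,"gripper":0.3},{"dx":0,"dy":-0.08,"dz":0,"rx":0,"ry":0,"rz":0,"gripper":0.3},{"dx":0,"dy":-0.12,"dz":0,"rx":0,"ry":0,"rz":0,"gripper":0.3},{"dx":0,"dy":-0.16,"dz":0,"rx":0,"ry":0,"rz":0,"gripper":0.3},{"dx":0,"dy":-0.2,"dz":0,"rx":0,"ry":0,"rz":0,"gripper":0.3},{"dx":0,"dy":-0.239,"dz":0,"rx":0,"ry":0,"rz":0,"gripper":0.3},{"dx":0,"dy":-0.239,"dz":-0.03,"rx":0,"ry":-0.12,"rz":0,"gripper":0.3},{"dx":0,"dy":-0.239,"dz":-0.065,"rx":0,"ry":-0.26,"rz":0,"gripper":0.3},{"dx":-0.01,"dy":-0.239,"dz":-0.1,"rx":0,"ry":-0.4,"rz":0,"gripper":0.3},{"dx":-0.02,"dy":-0.239,"dz":-0.135,"rx":0,"ry":-0.54,"rz":0,"gripper":0.3},{"dx":-0.03,"dy":-0.239,"dz":-0.17,"rx":0,"ry":-0.68,"rz":0,"gripper":0.3},{"dx":-0.04,"dy":-0.239,"dz":-0.205,"rx":0,"ry":-0.82,"rz":0,"gripper":0.3},{"dx":-0.055,"dy":-0.239,"dz":-0.24,"rx":0,"ry":-0.96,"rz":0,"gripper":0.3},{"dx":-0.07,"dy":-0.239,"dz":-0.275,"rx":0,"ry":-1.1,"rz":0,"gripper":0.3},{"dx":-0.09,"dy":-0.239,"dz":-0.31,"rx":0,"ry":-1.24,"rz":0,"gripper":0.3},{"dx":-0.11,"dy":-0.239,"dz":-0.34,"rx":0,"ry":-1.38,"rz":0,"gripper":0.3},{"dx":-0.13,"dy":-0.239,"dz":-0.37,"rx":0,"ry":-1.52,"rz":0,"gripper":0.3},{"dx":-0.142,"dy":-0.239,"dz":-0.3855,"rx":0,"ry":-1.62,"rz":0,"gripper":0.3},{"dx":-0.142,"dy":-0.239,"dz":-0.3855,"rx":0,"ry":-1.672,"rz":0,"gripper":0.3},{"dx":-0.142,"dy":-0.239,"dz":-0.3855,"rx":0,"ry":-1.672,"rz":0,"gripper":0.3}]' 40
python3 - <<'E'
from h import *
go([.5575,.2079,.21],-1.508)
C=cam("wrist");im,d=read_camera("wrist");cv2.imwrite("pics/w10.png",im[:,:,::-1]);np.savez("w10.npz",im=im,d=d)
P=cloud(C,d)
t=(P[...,2]>.04)&(P[...,2]<.085)&(abs(P[...,1]-.208)<.06)&(P[...,0]>.45)&(P[...,0]<.7)
l,lab,st,ce=cv2.connectedComponentsWithStats(t.astype(np.uint8))
for i in range(1,l):
    if st[i,4]>30: q=P[lab==i];print(st[i],q.mean(0),q.min(0),q.max(0))
im,d=read_camera("scene");crop(im,230,130,370,290,4,"pics/sc1.png")
E
```

```text
time: 16.2
tool_pos: [0.5588, 0.2081, 0.3296]
tool_rot: [-1.572, -0.0, -1.511]
contact_force: [0.5, -0.1, -2.6]
opening: 0.043
tcp [0.5588 0.2081 0.3296] rot [-1.572 -0.    -1.511] t 16.2 q [0.23 0.43 1.15 0.   1.56 1.74]
to [0.5575 0.2079 0.21  ]  d [ 1.000e-04  1.197e-01 -1.200e-03]  r [ 0.0008 -0.003   0.    ]
[272  87   9  10  82] [0.64169631 0.18899709 0.06997961] [0.63625776 0.18375776 0.06024294] [0.64701302 0.19381375 0.07459545]
[232  88   7   9  63] [0.63802339 0.23739755 0.07080298] [0.63328473 0.23355372 0.06584779] [0.64284255 0.24140773 0.07387952]
```

View pics/w10.png

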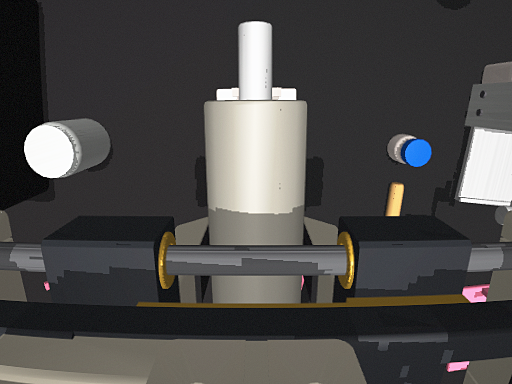

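View pics/sc1.png

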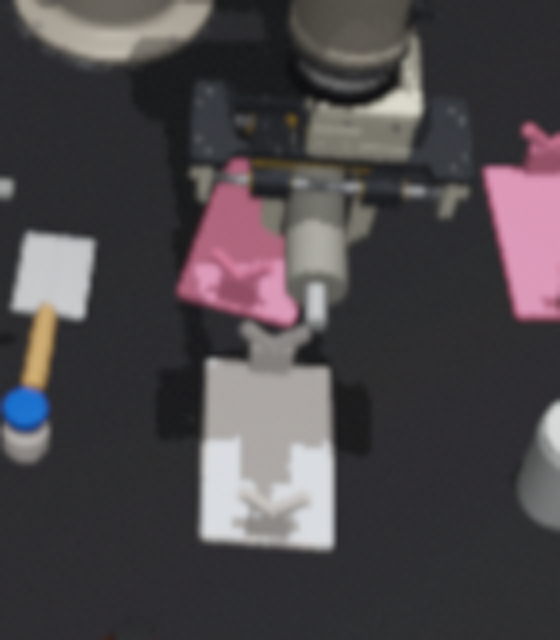

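The wrist view gives the far notch tips at px (236,92) and (276,92), with their middle at (0.640, 0.2132). That puts the seat at about (0.557, 0.208) with an axis of about 3.8°, agreeing with the earlier (0.5575, 0.208). I'll descend.

```bash
python3 -m creep '[{"dx":0,"dy":0.04,"dz":-0.002,"rx":0,"ry":-0.006,"rz":0,"gripper":0.3},{"dx":0,"dy":0.08,"dz":-0.002,"rx":0,"ry":-0.006,"rz":0,"gripper":0.3},{"dx":0,"dy":0.12,"dz":-0.002,"rx":0,"ry":-0.006,"rz":0,"gripper":0.3},{"dx":0,"dy":0.16,"dz":-0.002,"rx":0,"ry":-0.006,"rz":0,"gripper":0.3},{"dx":0,"dy":0.19,"dz":-0.002,"rx":0,"ry":-0.006,"rz":0,"gripper":0.3},{"dx":0,"dy":0.215,"dz":-0.002,"rx":0,"ry":-0.006,"rz":0,"gripper":0.3},{"dx":0,"dy":0.225,"dz":-0.002,"rx":0,"ry":-0.006,"rz":0,"gripper":0.3},{"dx":0,"dy":0.225,"dz":-0.002,"rx":0,"ry":-0.006,"rz":0,"gripper":0.3}]' 40
python3 - <<'E'
from h import *
go([.557,.2077,.061],-1.505)
C=cam("wrist");im,d=read_camera("wrist");cv2.imwrite("pics/w11.png",im[:,:,::-1])
P=cloud(C,d)
t=(P[...,2]>.06)&(P[...,2]<.085)&(abs(P[...,1]-.208)<.06)&(P[...,0]>.6)&(P[...,0]<.7)
l,lab,st,ce=cv2.connectedComponentsWithStats(t.astype(np.uint8))
for i in range(1,l):
    if st[i,4]>30: q=P[lab==i];print(st[i],q.mean(0),q.min(0),q.max(0))
im,d=read_camera("scene");crop(im,250,150,350,280,5,"pics/sc2.png")
im,d=read_camera("side");crop(im,200,100,310,220,5,"pics/s7.png")
E
```

```text
time: 17.3
tool_pos: [0.5567, 0.2075, 0.1052]
tool_rot: [-1.571, 0.0, -1.506]
contact_force: [1.3, -0.7, -2.7]
opening: 0.0431
tcp [0.5567 0.2075 0.1052] rot [-1.571  0.    -1.506] t 17.3 q [0.23 0.6  1.5  0.   1.04 1.73]
to [0.557  0.2077 0.061 ]  d [-0.0002  0.0442  0.0003]  r [ 0.0004 -0.0006 -0.    ]
[200  61  39  23 768] [0.63874485 0.23278752 0.06769111] [0.63322085 0.22238666 0.06003229] [0.64437351 0.24231172 0.07536944]
[275  61  39  23 761] [0.64140749 0.1922848  0.06771618] [0.63628971 0.18258362 0.06000463] [0.64734019 0.20259942 0.07407965]
```

View pics/w11.png

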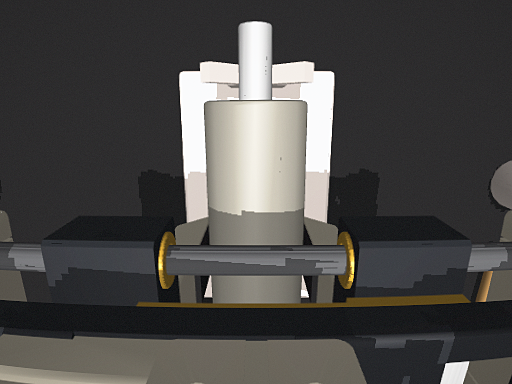

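View pics/sc2.png

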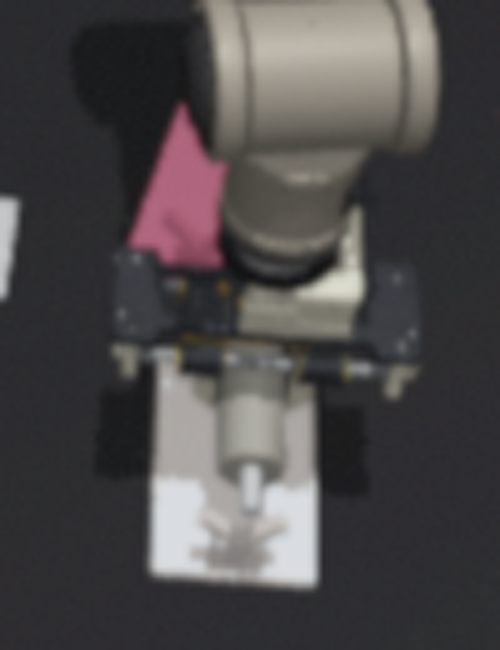

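View pics/s7.png

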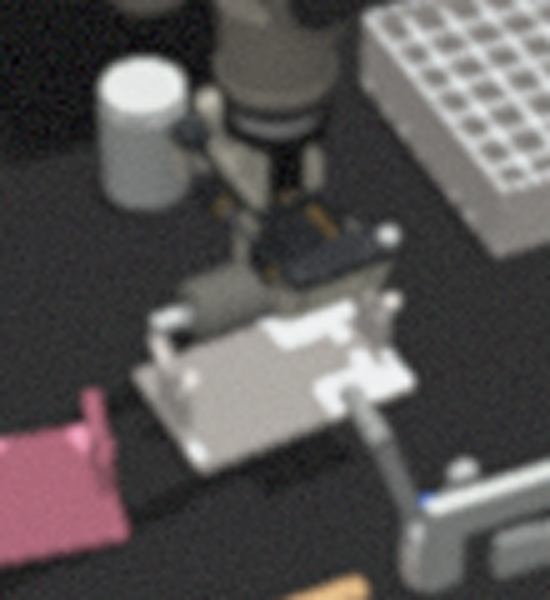

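The axle is over both notches, and the notch line angle comes out at 0.066 rad, matching the tool. I'll lower slowly.

```bash
python3 -m creep '[{"dx":0,"dy":0.01,"dz":0,"rx":0,"ry":0,"rz":0,"gripper":0.3},{"dx":0,"dy":0.02,"dz":0,"rx":0,"ry":0,"rz":0,"gripper":0.3},{"dx":0,"dy":0.03,"dz":0,"rx":0,"ry":0,"rz":0,"gripper":0.3},{"dx":0,"dy":0.036,"dz":0,"rx":0,"ry":0,"rz":0,"gripper":0.3},{"dx":0,"dy":0.040,"dz":0,"rx":0,"ry":0,"rz":0,"gripper":0.3},{"dx":0,"dy":0.042,"dz":0,"rx":0,"ry":0,"rz":0,"gripper":0.3},{"dx":0,"dy":0.042,"dz":0,"rx":0,"ry":0,"rz":0,"gripper":0.3}]' 40
python3 -m creep '[{"dx":0,"dy":0.001,"dz":0,"rx":0,"ry":0,"rz":0,"gripper":0.3},{"dx":0,"dy":0.002,"dz":0,"rx":0,"ry":0,"rz":0,"gripper":0.3},{"dx":0,"dy":0.002,"dz":0,"rx":0,"ry":0,"rz":0,"gripper":0.3}]' 40
python3 - <<'E'
from h import *
im,d=read_camera("wrist");cv2.imwrite("pics/w12.png",im[:,:,::-1])
E
```

```text
time: 18.32
tool_pos: [0.5568, 0.2077, 0.0633]
tool_rot: [-1.571, 0.0, -1.505]
contact_force: [-0.5, -0.5, -3.1]
opening: 0.0431
time: 18.7
tool_pos: [0.5567, 0.2076, 0.0612]
tool_rot: [-1.571, 0.0, -1.505]
contact_force: [-0.0, 0.3, -3.8]
opening: 0.0429
```

View pics/w12.png

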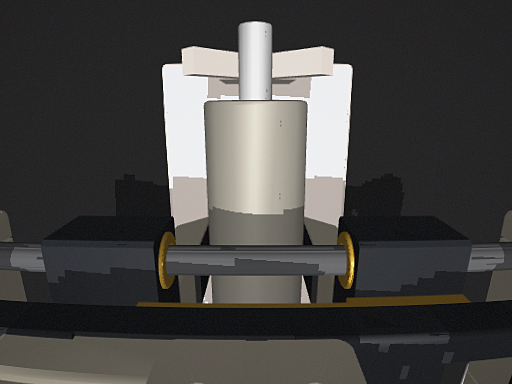

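Still hanging (−3.8 N), about a millimetre or two to go.

```bash
python3 -m creep '[{"dx":0,"dy":0.001,"dz":0,"rx":0,"ry":0,"rz":0,"gripper":0.3},{"dx":0,"dy":0.0015,"dz":0,"rx":0,"ry":0,"rz":0,"gripper":0.3},{"dx":0,"dy":0.0015,"dz":0,"rx":0,"ry":0,"rz":0,"gripper":0.3}]' 40
python3 -m creep '[{"dx":0,"dy":0.0007,"dz":0,"rx":0,"ry":0,"rz":0,"gripper":0.3},{"dx":0,"dy":0.001,"dz":0,"rx":0,"ry":0,"rz":0,"gripper":0.3},{"dx":0,"dy":0.001,"dz":0,"rx":0,"ry":0,"rz":0,"gripper":0.3}]' 40
```

```text
time: 19.12
tool_pos: [0.5569, 0.2076, 0.0602]
tool_rot: [-1.57, 0.0, -1.505]
contact_force: [-1.0, -0.8, 2.1]
opening: 0.0431
time: 19.5
tool_pos: [0.557, 0.2075, 0.06]
tool_rot: [-1.57, 0.0, -1.505]
contact_force: [-4.2, -2.4, 8.3]
opening: 0.0432
```

The roller is seated with contact of +8 N. I'll ease up slightly, open gradually, and check.

```bash
python3 -m creep '[{"dx":0,"dy":-0.001,"dz":0,"rx":0,"ry":0,"rz":0,"gripper":0.47},{"dx":0,"dy":-0.001,"dz":0,"rx":0,"ry":0,"rz":0,"gripper":0.5},{"dx":0,"dy":-0.001,"dz":0,"rx":0,"ry":0,"rz":0,"gripper":0.55},{"dx":0,"dy":-0.001,"dz":0,"rx":0,"ry":0,"rz":0,"gripper":0.7},{"dx":0,"dy":-0.001,"dz":0,"rx":0,"ry":0,"rz":0,"gripper":0.9},{"dx":0,"dy":-0.001,"dz":0,"rx":0,"ry":0,"rz":0,"gripper":0.9}]' 10
python3 - <<'E'
from h import *
im,d=read_camera("wrist");cv2.imwrite("pics/w13.png",im[:,:,::-1])
E
```

```text
time: 20.25
tool_pos: [0.5567, 0.2077, 0.0597]
tool_rot: [-1.571, 0.0, -1.505]
contact_force: [-0.0, -0.8, 0.4]
opening: 0.0761
```

View pics/w13.png

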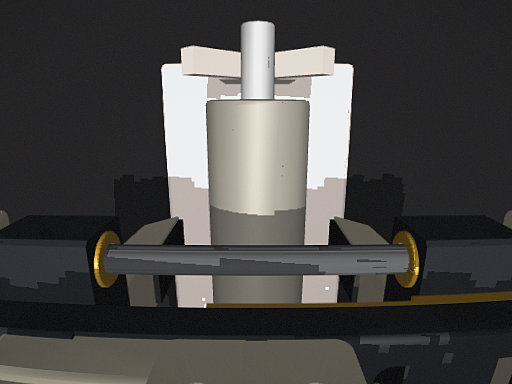

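The axle at px (257,60) lies in the notch and both fingers are free. I'll rise straight up.

```bash
python3 -m creep '[{"dx":0,"dy":-0.015,"dz":0,"rx":0,"ry":0,"rz":0,"gripper":0.9},{"dx":0,"dy":-0.04,"dz":0,"rx":0,"ry":0,"rz":0,"gripper":0.9},{"dx":0,"dy":-0.08,"dz":0,"rx":0,"ry":0,"rz":0,"gripper":0.9},{"dx":0,"dy":-0.13,"dz":0,"rx":0,"ry":0,"rz":0,"gripper":0.9},{"dx":0,"dy":-0.18,"dz":0,"rx":0,"ry":0,"rz":0,"gripper":0.9},{"dx":0,"dy":-0.23,"dz":-0.03,"rx":0,"ry":0,"rz":0,"gripper":0.9},{"dx":0,"dy":-0.25,"dz":-0.08,"rx":0,"ry":0,"rz":0,"gripper":0.9},{"dx":0,"dy":-0.25,"dz":-0.12,"rx":0,"ry":0,"rz":0,"gripper":0.9},{"dx":0,"dy":-0.25,"dz":-0.12,"rx":0,"ry":0,"rz":0,"gripper":0.9},{"dx":0,"dy":-0.25,"dz":-0.12,"rx":0,"ry":0,"rz":0,"gripper":0.9}]' 10
python3 - <<'E'
from h import *
from scipy.optimize import least_squares
C=cam("wrist");im,d=read_camera("wrist");cv2.imwrite("pics/w14.png",im[:,:,::-1])
a=.066;S=np.array([.557,.2075,0]);Q=(cloud(C,d)-S)@Rz(a)   # x along axle, y across
t=(abs(Q[...,0])<.065)&(abs(Q[...,1])<.03)&(Q[...,2]>.055)&(Q[...,2]<.1);q=Q[t]
f=least_squares(lambda p:np.hypot(q[:,1]-p[0]-p[2]*q[:,0],q[:,2]-p[1]-p[3]*q[:,0])-.022,[0,.06,0,0],loss='soft_l1',f_scale=.002);print(f.x,len(q),abs(f.fun).mean())
t=(abs(Q[...,1])<.008)&(Q[...,2]>.06)&(Q[...,2]<.09)&(abs(Q[...,0])<.13);print("axle ext",Q[t].min(0),Q[t].max(0))
im,d=read_camera("scene");cv2.imwrite("pics/sc3.png",im[:,:,::-1]);crop(im,190,160,340,280,5,"pics/sc4.png")
im,d=read_camera("side");crop(im,200,110,360,240,5,"pics/s8.png")
E
```

```text
time: 21.55
tool_pos: [0.4376, 0.1998, 0.3106]
tool_rot: [-1.569, 0.0, -1.505]
contact_force: [0.8, -0.2, -0.2]
opening: 0.0825
[-0.00063201  0.05829716 -0.00025342 -0.00045474] 4405 0.0005397615695942098
axle ext [-0.09630112 -0.00797832  0.06037597] [0.0566991  0.00777701 0.08306961]
```

View pics/w14.png

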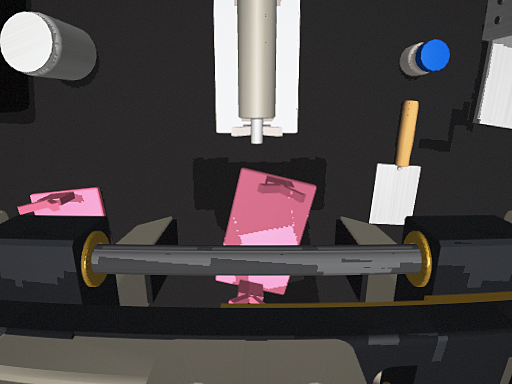

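View pics/sc4.png

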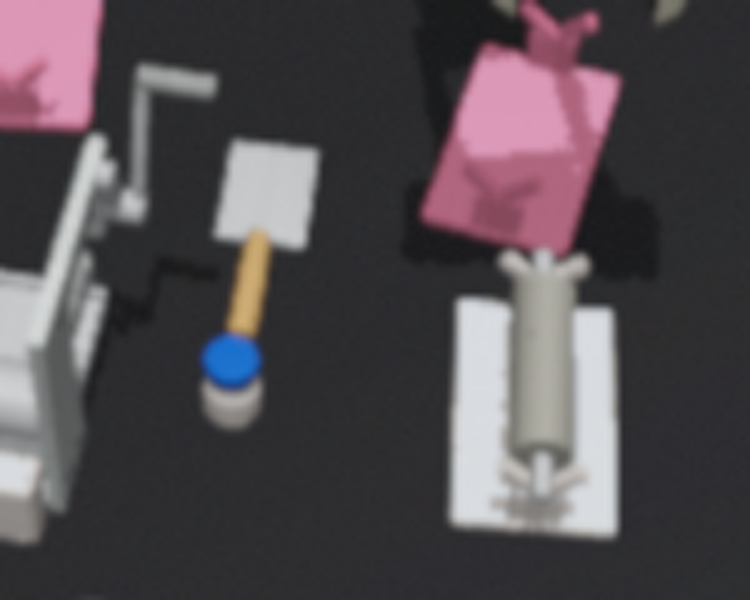

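View pics/s8.png

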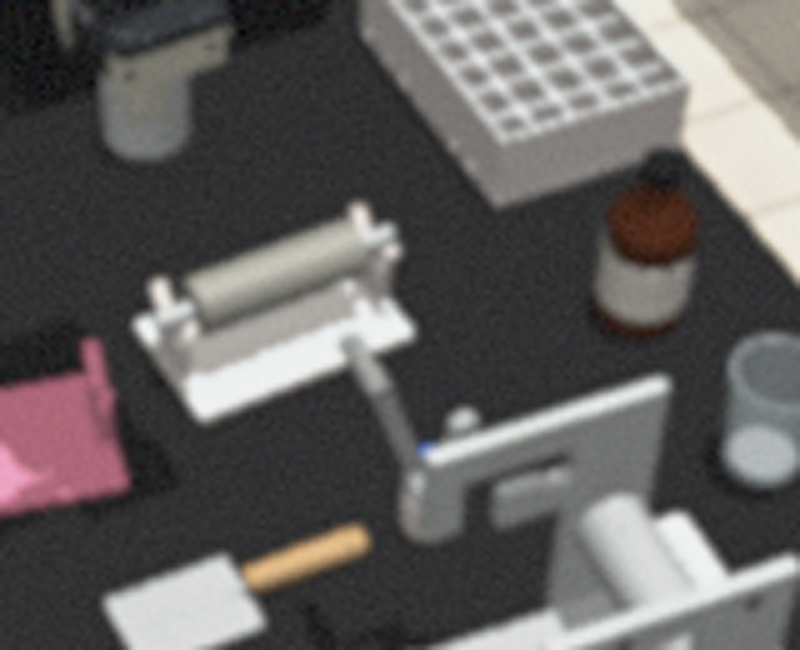

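The roller is in both notches, level and aligned within 0.001 rad. The lever is still open, the bystanders have not moved, and the arm is clear.

```bash
python3 -c "
from cell import robot;print(robot.hand_in())"
```

```text
the job is handed in; nothing more can be done
None
```

I opened the cam lever while the roller was still in its pocket, took the roller out through the slots, set it in the white cradle and handed the job in at about 21.7 s. No verdict was reported.

- **Lever:** I caged the handle between the fingers and swung it to its stop, with the bar at machine x of about −99 mm. It still stood open in the last scene and side pictures.
- **Roller removal:** I gripped it at 40 N and lifted it 11 mm. I drew it forward 55 mm, lowered it to about z 92 mm at x −40, and brought it out under the lips. I felt no contact on the way out.
- **Cradle:** I lowered it slowly until it met the notches, where the force went from −3.8 to +8 N. I then eased up and released it gently.
- **Last checks:** A cylinder fit on the wrist view put the roller within 1 mm across and 1.7 mm low, which is inside the camera error. It was level and aligned within 0.001 rad of my estimated cradle line. Both axle ends show in the V notches. I judged the lengthwise position only from the pictures, and the near axle end fits it to about 2 mm.
- **Bystanders:** The jar and spatula look unmoved. I saw the can only partly and did not check the flask closely in the last pictures, but the arm never went near the flask.
- **Disagreement:** The scene and side views differed by 1–4 mm, so I averaged them. The wrist views confirmed the averages.

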